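# Put the parts before their own masters

## Task

Three loose parts (a flange, a bearing and a bracket) stand in front of the wrong masters on the three comparison stands. Move each one so that it stands upright in the middle of the round pad in front of the master of its own kind, and let go of it; the fourth plate, with a pad and no master, is free for setting a part down on the way.

Things in the scene. Friction and masses are not known exactly. Their poses are not given: they have to be found in the camera images.
- flange_mid (a point): Loose turned metal flange: round disc 57 mm across and 11 mm high, with a round hub 31 mm across standing on it to 24 mm above the underside, and a bore. Can be gripped by the hub from above. Point: on its axis, 12 mm above its underside; z axis up. About 0.11 kg.
- bearing_mid (a point): Loose ball bearing lying flat: metal ring 35 mm across and 11 mm high with a dark seal. Point: on its axis, half-way up (5.5 mm above its underside); z axis up. About 35 g.
- bracket_mid (a point): Loose aluminium angle bracket: base plate 60 x 40 mm, 10 mm thick, with an upright wall (with a hole) at one end, 40 mm wide, 12 mm thick, its top 42 mm above the underside. Point: over the middle of the base, 21 mm above its underside. x: along the base, away from the wall (outer wall face at x -30 mm, inner at -18); y: across, sides at +-20 mm; z up. 0.12 kg, centre of mass at x -8 mm.
- flange_stand_pad (a point): Stand of the flange: grey metal plate fixed on the worktop, 80 mm wide, 8 mm thick, with a dark round pad 76 mm across, 2 mm thick; 170 mm long (40 before, 130 behind the pad's centre); a master flange, like the loose one, is fixed on it 88 mm behind the pad's centre (+x). At the start a wrong part is on the pad. Point: centre of the pad's top, 10 mm above the worktop; x along the plate to the rear, y across it, z up.
- bearing_stand_pad (a point): Stand of the bearing: grey metal plate fixed on the worktop, 80 mm wide, 8 mm thick, with a dark round pad 76 mm across, 2 mm thick; 170 mm long (40 before, 130 behind the pad's centre); a master bearing, like the loose one, is fixed on it 88 mm behind the pad's centre (+x). At the start a wrong part is on the pad. Point: centre of the pad's top, 10 mm above the worktop; x along the plate to the rear, y across it, z up.
- bracket_stand_pad (a point): Stand of the bracket: grey metal plate fixed on the worktop, 80 mm wide, 8 mm thick, with a dark round pad 76 mm across, 2 mm thick; 170 mm long (40 before, 130 behind the pad's centre); a master bracket, like the loose one, is fixed on it 88 mm behind the pad's centre (+x). At the start a wrong part is on the pad. Point: centre of the pad's top, 10 mm above the worktop; x along the plate to the rear, y across it, z up.
- spare_stand_pad (a point): Spare stand: grey metal plate fixed on the worktop, 80 mm wide, 8 mm thick, with a dark round pad 76 mm across, 2 mm thick; 80 mm long, no master; empty at the start. Point: centre of the pad's top, 10 mm above the worktop; x along the plate to the rear, y across it, z up.
There are look-alikes about, which are no part of the job. What is meant by the part that bears bracket_mid is not green, pink or red, and is the smaller of those in its own colour.

How it is judged (in metres and radians):
At the end, for the whole second after the job is handed in: The flange, the bearing and the bracket each stand upright (within 7 degrees), released and at rest on the pad of the stand that carries the master of their own kind, their centres within 13 mm of the pad's centre (horizontal distance between flange_mid and flange_stand_pad below 0.013 m and angle between each of flange_mid, bearing_mid, bracket_mid's own z axis and vertical below 0.12 rad and z of flange_mid in the frame of flange_stand_pad below 0.016 m and linear speed of each of flange, bearing, bracket below 0.02 m/s and horizontal distance between bearing_mid and bearing_stand_pad below 0.013 m and z of bearing_mid in the frame of bearing_stand_pad below 0.0095 m and horizontal distance between bracket_mid and bracket_stand_pad below 0.013 m and z of bracket_mid in the frame of bracket_stand_pad below 0.025 m); the robot touches nothing.
It also fails if it takes over 109 s, if anything falls off the work surface, if the arm or the gripper's body presses on something with over 40 N, if the wrist force passes 120 N, or if a joint passes its speed limit or range.

## Robot

A 6-joint arm with a two-finger parallel gripper is mounted at the origin on a cart in front of the work surface, level with it; the furniture and walls round the work are solid. World frame = base frame: x ahead of the robot, y to its left, z up, the work surface at z = 0. Lengths are in mm, angles in rad, forces in N, time in s.
With the tool pointing down it reaches from about 300 to 775 mm from the base axis. Payload 14.6 kg.
Tool frame: the origin (TCP) lies between the finger pads; the fingertips stand 25 mm ahead of it and the grasp point (between the pads) lies 6 mm ahead of it; z points along the fingers, y is the line along which they close (so a half turn about z gives the same grasp; the last joint's range is limited). The gripper opens to 94 mm and grips with 3 to 60 N. Pads are 16 mm wide; open, the fingers measure 119 mm over their backs; the gripper's body (75 mm by 177 mm) begins 78 mm behind the grasp point.
Start: joints at [1.151, 0.3, 1.521, -0, 1.321, -0.067], TCP at [190.037, 516.116, 230.446] pointing down, gripper open.
Joint ranges: [-3.03, 3.03], [-0.79, 2.21], [0.23, 2.52], [-1.04, 4.18], [0, 3.07], [-2.55, 2.55]. Speed limits (rad/s): [2.22, 2.22, 2.57, 3.14, 3.14, 3.14].

## Interface

Orientations are given as [roll, pitch, yaw] about the fixed x, y, z axes, in that order (R = Rz(yaw) Ry(pitch) Rx(roll)).
In Python, from cell import manip gives the robot as it stands. The module is installed in compiled form; this text tells all that it offers.
- The arm moves only by the tool step_arm, never from a script. Its argument "series" is one flat list of numbers, 5 for each row, row after row: the shift along the world's x, y, z in mm, then the turn about the world's z in rad, then the closure, from 0 (fully open) to 1 (shut). In form: [dx, dy, dz, spin, jaw, dx, dy, dz, spin, jaw, ...]. A call has 1 to 20 rows; each row shifts and turns the commanded pose from where the row before left it; what a row does not reach is not made up. A row lasts 1/8 s, in which the tool goes at most 62.5 mm and 10.7 degrees, less where a joint would pass 70% of its speed; a pose out of reach is approached as far as the arm can. A call is refused whole if a number of a shift passes 62.5 or a number of a turn 0.188, either way. A call with a gripper value outside its range is refused whole. The fingers move at their own pace and stop on an object; "squeeze" is the grip in N (left out, the last holds). Time passes only in rows, so rows that do not move let the fingers close. It gives the time, the measured TCP pose, the force, the opening and the grip force at its end, in the units of the state.
- manip.read_state(): the state, without advancing time (a new reading comes with each control period).
- manip.camera(name): name is "scene" or "top" or "wrist"; returns (picture, depth): 480x640x3 uint8, blue, green, red; 480x640 float32, mm along the optical axis (not along the pixel's ray), 0 where there is no reading.
- manip.camera_info(name): a dict with "fovy" (degrees; the focal length in pixels is half the picture's height over the tangent of half this angle, whatever the lens; pixels are square), "cx", "cy" (the principal point, pixels), "k1" (the pictures are not rectified: a ray, as slopes to the right and down, at radius r is drawn at 1 + k1 r^2 times it, then the intrinsics apply), "eye" and "orientation" of the camera in the world. Camera axes: x right, y down, z forward; pixel columns grow to the right and rows downward; lengths in mm; the calibration is good to about 2 mm. A picture is of the moment at which its call begins: read the wrist's pose just before it. camera_info takes no time and is no camera call; for the wrist camera it gives the pose at the moment of the call.
- manip.sign_off(): hands the job in; it is judged then, once.
The state is a dict: "clock": time; "joints": joint angles; "qd": joint speeds; "effort": joint torques, N m; "eef_pos": TCP position; "eef_rot": TCP orientation; "wrist_force": force on the tool from outside, world axes, zero at the start; "moment": the same for the moment, N m; "finger_gap": finger opening in mm; "finger_force": force on a finger pad.
Only numpy, scipy, OpenCV 4.12 (cv2) and the standard library are available. Lean on these libraries where they do the work, as an engineer would, in place of code of your own. Each camera call takes 0.05 s, during which the arm holds its last target. There are 200 camera calls.

## Working session

There is one attempt and no reset: what is moved stays moved. The work goes in short steps, Python scripts to look and compute and a tool call to move; the robot and the scene stay as the last step left them, time stands still between calls to the robot, and variables do not carry over. Pictures are saved under pics/ and viewed, at most 14 in all, crops included, and the job is handed in when it is done.

Besides the shell and the picture viewer there is one more tool, called after ">>>" as name(argument=value, ...) on one line, values as JSON. step_arm: Moves the arm, as the interface text tells. Its arguments: {"type":"object","properties":{"series":{"type":"array"},"squeeze":{"type":"number"}},"required":["series"]}

```bash
mkdir -p pics; cat > h.py <<'E'
import numpy as np, cv2
from cell import manip
from scipy.spatial.transform import Rotation as R
def info(n):
    i=manip.camera_info(n); f=240/np.tan(np.radians(i['fovy'])/2)
    o=np.array(i['orientation'],float)
    M=R.from_euler('xyz',o).as_matrix() if o.size==3 else o.reshape(3,3)
    return f,i['cx'],i['cy'],i['k1'],np.array(i['eye'],float),M
def ray(I,uv):
    f,cx,cy,k,e,M=I
    d=(np.asarray(uv,float).reshape(-1,2)-[cx,cy])/f
    p=d.copy()
    for _ in range(30): p=d/(1+k*(p**2).sum(1,keepdims=True))
    return np.c_[p,np.ones(len(p))]@M.T
def plane(I,uv,z):
    r=ray(I,uv); e=I[4]; return e+r*((z-e[2])/r[:,2])[:,None]
def cloud(I,depth):
    v,u=np.mgrid[0:480,0:640]; r=ray(I,np.c_[u.ravel(),v.ravel()])
    return (I[4]+r*depth.ravel()[:,None]).reshape(480,640,3)
E
python3 - <<'E'
from h import *
for n in('scene','top'):
    print(manip.camera_info(n)); p,d=manip.camera(n); cv2.imwrite(f'pics/{n}0.png',p); np.save(f'{n}0.npy',d)
print(manip.read_state())
E
```

```text
{'fovy': 47.36724277288898, 'cx': 312.12746046825316, 'cy': 244.67166385924384, 'k1': -0.02129107248029479, 'eye': array([-199.77637109, -840.52118822,  693.45653378]), 'orientation': array([-2.08899207, -0.00568659, -0.68609586])}
{'fovy': 44.8480085143458, 'cx': 311.2326675021657, 'cy': 244.93311144806825, 'k1': -0.12627145074739873, 'eye': array([ 281.60398435,   23.4048208 , 1618.51761105]), 'orientation': array([-2.98598899,  0.01975397, -1.5884558 ])}
{'clock': 0.1, 'joints': array([ 1.15140405e+00,  3.00409016e-01,  1.52150775e+00, -7.74372533e-06,
        1.32069632e+00, -6.66365551e-02]), 'qd': array([ 0.00110638, -0.00076216, -0.00226009,  0.00188827,  0.00106423,
       -0.00049719]), 'effort': array([ 1.18039265e-03, -5.32644689e+01, -3.53288949e+01,  7.10073486e-02,
        2.34126515e-02,  6.34156237e-06]), 'eef_pos': array([189.95652232, 515.93707235, 229.95139087]), 'eef_rot': array([-3.14057399e+00, -6.04634479e-05,  2.78883883e+00]), 'wrist_force': array([-0.58298901, -0.80151071,  0.44153358]), 'moment': array([-0.03208224, -0.00929148,  0.07247051]), 'finger_force': 0.0, 'finger_gap': 93.60318104291053}
```

View pics/top0.png

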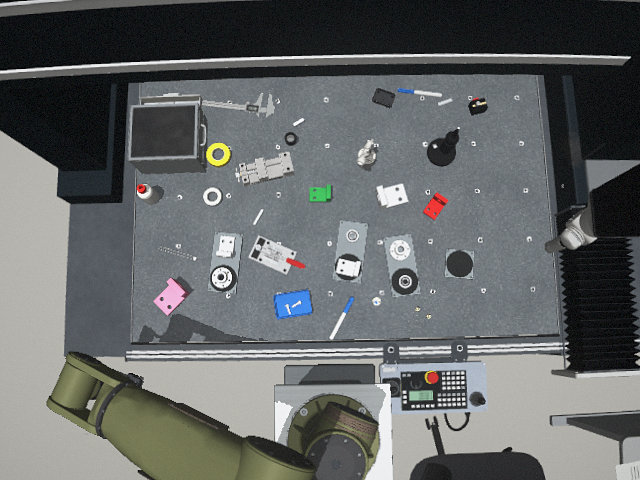

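View pics/scene0.png

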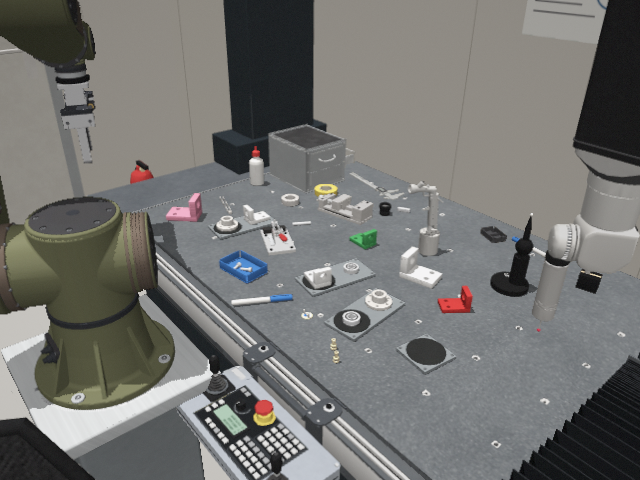

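The top view shows the left stand with the bracket master at (227,243) and the loose flange at (222,278). The middle stand has the bearing master at (352,236) and a white bracket at (348,267). The right stand has the flange master at (400,250) and the bearing at (404,281). The spare pad is at (459,263).

Bracket candidates: white on the middle pad (348,267), white but larger (392,195), green (319,194), red (435,206), pink (170,297), and the fixed master (227,243). I choose (348,267). Bearing look-alikes are the rings at (212,197) and (291,139). I'll check these in one close crop.

```bash
python3 - <<'E'
from h import *
p=cv2.imread('pics/top0.png'); d=np.load('top0.npy'); I=info('top')
cv2.imwrite('pics/crop1.png',cv2.resize(p[180:310,200:485],None,fx=2.8,fy=2.8,interpolation=cv2.INTER_CUBIC))
C=cloud(I,d)
for u,v in [(222,278),(227,243),(348,267),(352,236),(404,281),(400,250),(459,263),(392,195),(430,290)]: print((u,v),C[v,u].round(1),plane(I,(u,v),10).round(1))
print('depth noise',np.std(C[285:295,425:435,2]))
Z=C[...,2]
for n,(a,b,c,e) in dict(left=(205,245,225,300),mid=(330,372,215,290),right=(382,425,228,302),spare=(440,478,245,282)).items():
    z=Z[c:e,a:b]; m=((z>5)).astype(np.uint8)
    k=max(cv2.findContours(m,0,1)[0],key=cv2.contourArea)[:,0]+[a,c]
    r=cv2.minAreaRect(plane(I,k,8)[:,:2].astype(np.float32)); print(n,r)
    top=C[c:e,a:b][z>20]; print('  high',len(top),top[:,2].max())
# brackets: masks of white points over 15mm
E
```

```text
(222, 278) [445.7 300.8  14.7] [[446.2 301.6  10. ]]
(227, 243) [543.1 286.1  21. ] [[544.9 287.9  10. ]]
(348, 267) [469.  -50.   20.4] [[470.3 -50.5  10. ]]
(352, 236) [557.1 -63.9  12.2] [[557.5 -64.1  10. ]]
(404, 281) [ 427.8 -204.7   10.9] [[ 427.9 -204.9   10. ]]
(400, 250) [ 515.1 -197.3    9.4] [[ 515.  -197.2   10. ]]
(459, 263) [ 475.  -361.9    8.3] [[ 474.8 -361.5   10. ]]
(392, 195) [ 672.5 -180.8   13. ] [[ 673.3 -181.2   10. ]]
(430, 290) [ 402.1 -278.5   -2.1] [[ 401.2 -276.3   10. ]]
depth noise 4.483352185665587
left ((492.78662109375, 297.6980895996094), (100.4829330444336, 171.12008666992188), 83.53717803955078)
  high 325 1618.5176110484995
mid ((515.1585083007812, -55.5467643737793), (88.12596893310547, 172.61647033691406), 81.14730834960938)
  high 250 1618.5176110484995
right ((473.2535400390625, -200.96229553222656), (174.36109924316406, 95.0047836303711), 6.0225749015808105)
  high 168 1618.5176110484995
spare ((477.5005187988281, -363.29931640625), (87.52741241455078, 87.68827056884766), 84.28865814208984)
  high 11 1618.5176110484995
```

View pics/crop1.png

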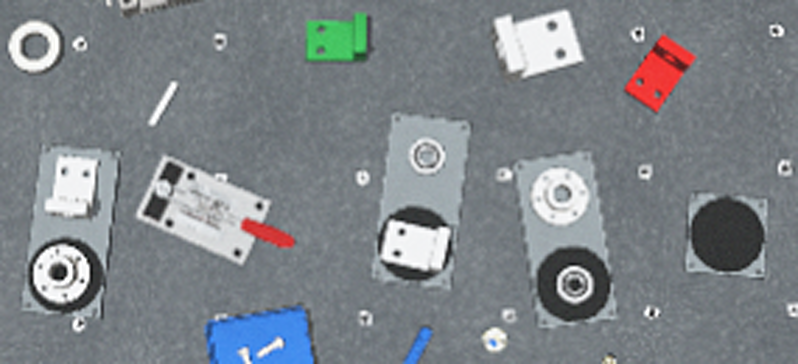

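The crop confirms it: the white bracket on the middle pad, at top-image (348,267), is the smaller white one, and the one at (392,195) is clearly larger. I'll get finer poses with the wrist camera, passing over the stands from left to right.

>>> step_arm(series=[60,-54,20,0.09,0,60,-54,20,0.09,0,60,-54,20,0.09,0,60,-54,10,0.08,0,0,0,0,0,0,0,0,0,0,0])

```text
clock: 0.85
eef_pos: [371.1, 353.0, 282.8]
eef_rot: [-3.141, -0.001, 3.138]
wrist_force: [0.2, 0.1, -0.4]
finger_gap: 94.2
finger_force: 0.0
```

```bash
python3 - <<'E'
from h import *
i=manip.camera_info('wrist');p,d=manip.camera('wrist');I=info('wrist')
print(i,manip.read_state()['eef_pos'],manip.read_state()['eef_rot'])
cv2.imwrite('pics/w1.png',p);np.save('w1.npy',d)
print(plane(I,[(0,0),(639,0),(639,479),(0,479)],10).round())
E
```

```text
{'fovy': 69.32273731820119, 'cx': 317.0836602137043, 'cy': 233.00328784307294, 'k1': -0.026480012017419334, 'eye': array([295.99542798, 352.52477789, 436.59036928]), 'orientation': array([ 2.87881449e+00, -3.61014483e-04,  1.56682928e+00])} [370.6940578  353.39878924 282.82334496] [-3.14122285e+00 -7.40834210e-04  3.13893396e+00]
[[ 141.    1.   10.]
 [ 143.  712.   10.]
 [ 833.  884.   10.]
 [ 829. -172.   10.]]
```

View pics/w1.png

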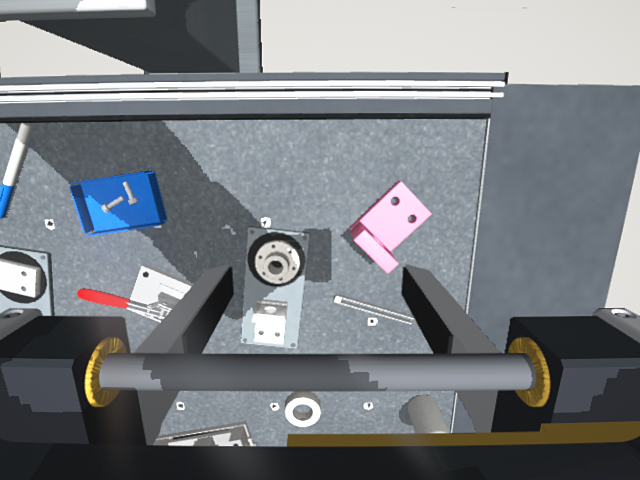

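The wrist view shows the bracket stand with the loose flange at (277,260), its bracket master at (267,325), and the larger pink bracket at (390,225). Nothing blocks the pad. Next I move over the middle and right stands.

>>> step_arm(series=[5,-41,0,0,0,5,-41,0,0,0,5,-41,0,0,0,5,-41,0,0,0,5,-41,0,0,0,5,-41,0,0,0,5,-41,0,0,0,5,-41,0,0,0,5,-41,0,0,0,5,-41,0,0,0,5,-41,0,0,0,0,0,0,0,0,0,0,0,0,0])

```text
clock: 2.52
eef_pos: [426.4, -96.9, 283.0]
eef_rot: [3.141, -0.0, 3.14]
wrist_force: [-0.7, 0.6, 0.2]
finger_gap: 94.0
finger_force: 0.0
```

```bash
python3 - <<'E'
from h import *
import pickle
p,d=manip.camera('wrist');I=info('wrist')
print(manip.read_state()['eef_pos'],manip.read_state()['eef_rot'])
cv2.imwrite('pics/w2.png',p);pickle.dump((I,p,d),open('w2.pkl','wb'))
E
```

```text
[426.46829433 -96.80324954 283.1349539 ] [ 3.14135273e+00 -1.42806789e-04  3.14035640e+00]
```

View pics/w2.png

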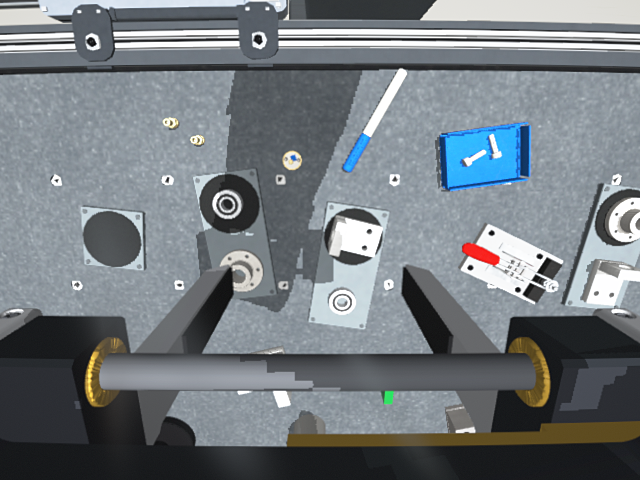

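The wrist view shows spare pad (112,238), bearing on the flange stand (228,204), bracket on the bearing stand (357,236, wall toward the left side of the image, base toward (380,240)), flange at (628,215). Now I fit them.

```bash
cat >> h.py <<'E'
from scipy.optimize import least_squares
def blob(m,a,b,c,e):
    k=cv2.findContours(m[c:e,a:b].astype(np.uint8),0,1)[0]
    return np.vstack([q for q in k if cv2.contourArea(q)>25])[:,0]+[a,c]
def circ(I,px,z,r0,hull=True):
    if hull: px=cv2.convexHull(px.astype(np.int32))[:,0]
    P=plane(I,px,z)[:,:2]
    s=least_squares(lambda q:np.hypot(P[:,0]-q[0],P[:,1]-q[1])-q[2],[*P.mean(0),r0],loss='soft_l1')
    return s.x.round(1),np.abs(s.fun).mean().round(2)
E
python3 - <<'E'
from h import *
import pickle
I,p,d=pickle.load(open('w2.pkl','rb')); g=p.max(2)
for n,u,v in [('pad spare',112,238),('pad',213,225),('padmid',365,213),('table',500,330),('shadow',280,200),('plate sh',220,250),('plate',345,270),('ring',216,200),('bracketbase',372,240),('wall',340,235)]: print(n,g[v-1:v+2,u-1:u+2].mean().round())
dark=g<45
for n,b in dict(spare=(85,140,205,270),flangest=(195,263,170,240),bearst=(322,388,200,270),brst=(592,640,185,250)).items():
    try:print(n,circ(I,blob(dark,*b),10,38))
    except Exception as e:print(n,e)
E
```

```text
pad spare 84.0
pad 45.0
padmid 60.0
table 162.0
shadow 99.0
plate sh 135.0
plate 223.0
ring 211.0
bracketbase 255.0
wall 236.0
spare need at least one array to concatenate
flangest (array([ 428.7, -206.5,   36. ]), np.float64(0.71))
bearst (array([471.8, -54.1,  33.8]), np.float64(0.22))
brst need at least one array to concatenate
```

```bash
cat >m.py <<'E'
from h import *
import pickle
I,p,d=pickle.load(open('w2.pkl','rb')); g=p.max(2)
for n,b,t in [('spare',(82,143,208,268),125),('flangest',(197,263,172,238),85),('bearst',(324,388,205,268),120)]:
    m=np.zeros(g.shape,bool); a,bb,c,e=b; m[c:e,a:bb]=g[c:e,a:bb]<t
    n_,l,s,_=cv2.connectedComponentsWithStats(m.astype(np.uint8)); k=1+s[1:,4].argmax()
    print(n,s[k],circ(I,blob(l==k,*b),10,38))
print('bearing',circ(I,blob(g>120,205,250,183,225),21,17.5))
b=(318,385,205,262); m=p.min(2)>150
# bracket base: hi contour
px=blob(p.min(2)>190,*b); 
for z in(20,52): print('br',z,[x if i==2 else np.round(x,1) for i,x in enumerate(cv2.minAreaRect(plane(I,px,z)[:,:2].astype(np.float32)))])
I1=None
a=p[165:275,185:395]; cv2.imwrite('pics/c2.png',cv2.resize(a,None,fx=3.8,fy=3.8,interpolation=cv2.INTER_CUBIC))
E
python3 m.py
```

```text
spare [  83  211   58   56 2500] (array([ 474.3, -362.6,   37.4]), np.float64(0.16))
flangest [ 200  174   60   59 2024] (array([ 428.6, -206.8,   37.1]), np.float64(0.15))
bearst [324 208  56  45 573] (array([471.7, -51.8,  37.4]), np.float64(0.2))
bearing (array([ 427. , -207.3,   17.8]), np.float64(0.11))
br 20 [array([463.8, -52. ]), array([75. , 67.1]), 81.50580596923828]
br 52 [array([455.1, -55.5]), array([69.2, 62. ]), 81.50582885742188]
```

View pics/c2.png

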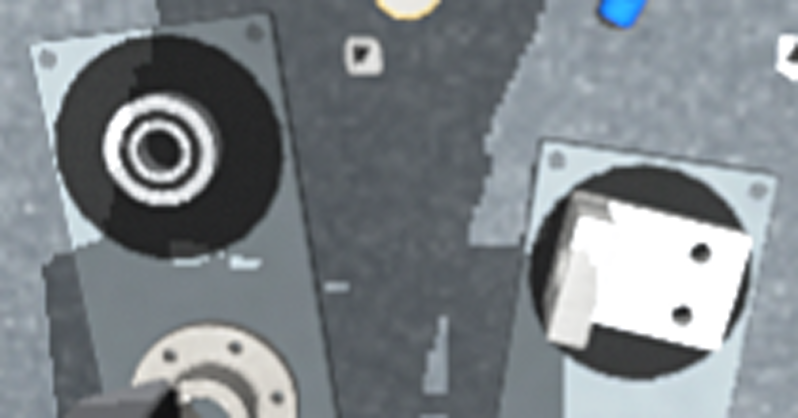

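The view shows the bearing centred on its pad (crop 160,150) and the bracket lying askew, with its wall at left and base corners at crop (751,237) and (721,352). First I take the bearing to the spare pad.

>>> step_arm(series=[0,-36,-20,0,0.3,0,-37,-30,0,0.3,0,-37,-40,0,0.3,0,0,-45,0,0.3,0,0,-45,0,0.3,0,0,-35,0,0.3,0,0,0,0,0.3,0,0,0,0,0.3], squeeze=15)

```text
clock: 3.58
eef_pos: [427.3, -207.8, 69.7]
eef_rot: [-3.141, 0.001, 3.14]
wrist_force: [1.1, 0.2, -0.0]
finger_gap: 65.9
finger_force: 0.0
```

>>> step_arm(series=[0,0,-20,0,0.3,0,0,-11,0,0.3,0,0,0,0,0.3,0,0,0,0,0.9,0,0,0,0,0.9,0,0,0,0,0.9,0,0,0,0,0.9,0,0,0,0,0.9])

```text
clock: 4.58
eef_pos: [426.5, -208.2, 37.4]
eef_rot: [-3.141, 0.0, 3.139]
wrist_force: [-0.5, 0.5, 3.4]
finger_gap: 34.0
finger_force: 15.0
```

>>> step_arm(series=[0,0,15,0,0.9,0,0,35,0,0.9,12,-38,0,0,0.9,12,-38,0,0,0.9,12,-39,0,0,0.9,11,-39,0,0,0.9,0,0,-30,0,0.9,0,0,-14,0,0.9,0,0,0,0,0.9,0,0,0,0,0.9])

```text
clock: 5.82
eef_pos: [473.9, -362.1, 44.4]
eef_rot: [-3.141, 0.001, 3.139]
wrist_force: [-0.2, 0.2, -0.3]
finger_gap: 34.1
finger_force: 15.0
```

>>> step_arm(series=[0,0,-5,0,0.9,0,0,-2,0,0.9,0,0,0,0,0.9,0,0,0,0,0.3,0,0,0,0,0.3,0,0,0,0,0.3,0,0,25,0,0.3,0,0,45,0,0.3,0,10,45,0,0.3,0,40,40,0,0.3,0,45,0,0,0.3,0,45,0,0,0.3,0,45,0,0,0.3,0,45,0,0,0.3,0,45,0,0,0.3,0,45,0,0,0.3])

```text
clock: 7.82
eef_pos: [473.2, -40.7, 191.3]
eef_rot: [-3.142, 0.0, 3.139]
wrist_force: [0.4, -0.6, -0.3]
finger_gap: 65.8
finger_force: 0.0
```

>>> step_arm(series=[0,45,0,0,0.3,0,45,0,0,0.3,0,45,0,0,0.3,0,45,0,0,0.3,-10,45,0,0,0.3,-10,45,0,0,0.3,-10,45,0,0,0.3,-10,30,0,0,0.3,0,0,0,0,0.3,0,0,0,0,0.3])

```text
clock: 9.07
eef_pos: [433.5, 302.3, 191.1]
eef_rot: [-3.141, -0.0, 3.139]
wrist_force: [-0.6, -0.2, -0.0]
finger_gap: 65.6
finger_force: 0.0
```

```bash
python3 - <<'E'
from h import *
import pickle
p,d=manip.camera('wrist');I=info('wrist')
cv2.imwrite('pics/w3.png',p);pickle.dump((I,p,d),open('w3.pkl','wb'))
E
```

```text
(no output)
```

View pics/w3.png

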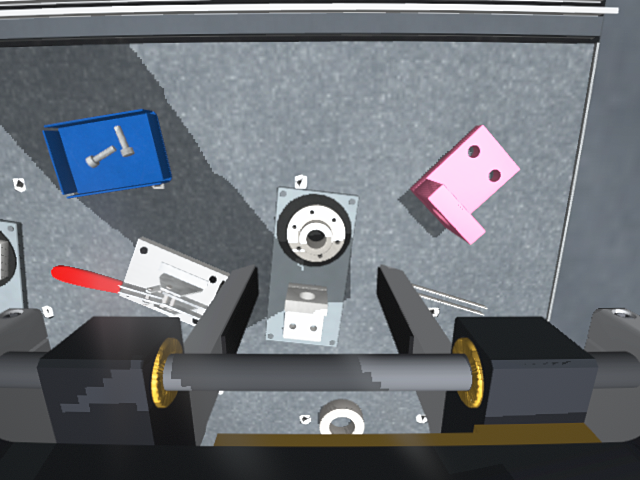

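The flange disc is at (316,233) on the pad at (312,229). The stand is unobstructed.

```bash
python3 - <<'E'
from h import *
import pickle
I,p,d=pickle.load(open('w3.pkl','rb')); g=p.max(2)
print('row',g[229,270:360:2]); print('col',g[185:275:2,312])
b=(272,354,189,271)
for t in (70,90,110):
    m=np.zeros(g.shape,bool); a,bb,c,e=b; m[c:e,a:bb]=g[c:e,a:bb]<t
    n_,l,s,_=cv2.connectedComponentsWithStats(m.astype(np.uint8)); k=1+s[1:,4].argmax()
    print(s[k],circ(I,blob(l==k,*b),10,38))
    # disc: bright pixels inside pad
    hull=cv2.convexHull(blob(l==k,*b).astype(np.int32)); M=cv2.fillConvexPoly(np.zeros(g.shape,np.uint8),hull,1)
    M=cv2.erode(M,np.ones((7,7)))
    w=(M>0)&(g>t+40); print(' flange',circ(I,blob(w,*b),21,28.5))
E
```

```text
row [167 156 156 189  55  64  63  62  76 255 255 255 254 255 255 186 210 255
 255 255 255 255 255 223 255 255 255 255 255 255 153 255 255 255 255 255
 255 255  48  60  63 211 155 161 158]
col [166 159 145 181 180  53  59  61  60  56 162 255 255  46  94 255 255 249
 138 255 255 255 255  55  61  51  35  37  93 106 107 121 227 211 205 210
 208 215 175  31  42 120 130 129 132]
[ 277  195   74   71 1405] (array([446.9, 297.9,  36.8]), np.float64(0.18))
 flange (array([446.3, 300. ,  28.5]), np.float64(0.12))
[ 277  194   74   73 1545] (array([446.8, 298. ,  37.2]), np.float64(0.17))
 flange (array([446.5, 300. ,  28.4]), np.float64(0.09))
[ 277  194   74   73 1645] (array([447. , 297.9,  37.6]), np.float64(0.16))
 flange (array([446.4, 300. ,  28.2]), np.float64(0.09))
```

>>> step_arm(series=[7,-1,-35,0,0.3,6,-1,-40,0,0.3,0,0,-40,0,0.3,0,0,-20,0,0.3,0,0,-7.5,0,0.3,0,0,0,0,0.3,0,0,0,0,0.9,0,0,0,0,0.9,0,0,0,0,0.9,0,0,0,0,0.9,0,0,0,0,0.9], squeeze=25)

```text
clock: 10.5
eef_pos: [446.5, 301.0, 48.9]
eef_rot: [3.141, 0.0, 3.139]
wrist_force: [-0.9, -0.4, 1.5]
finger_gap: 29.9
finger_force: 25.0
```

>>> step_arm(series=[0,0,15,0,0.9,0,0,35,0,0.9,0,0,40,0,0.9,-1.5,-42,0,0,0.9,-1.5,-42,0,0,0.9,-1.5,-42,0,0,0.9,-1.5,-42,0,0,0.9,-1.5,-42,0,0,0.9,-1.5,-42,0,0,0.9,-1.5,-42,0,0,0.9,-1.5,-42,0,0,0.9,-1.5,-42,0,0,0.9,-1.5,-42,0,0,0.9,-1.5,-42,0,0,0.9,-1.5,-42,0,0,0.9,0,-3.5,0,0,0.9,0,0,0,0,0.9])

```text
clock: 12.62
eef_pos: [428.3, -206.3, 139.1]
eef_rot: [3.142, 0.0, 3.138]
wrist_force: [0.9, 0.2, -1.9]
finger_gap: 29.9
finger_force: 25.0
```

Lower, release, lift, then head toward the bracket for a look.

>>> step_arm(series=[0,0,-40,0,0.9,0,0,-30,0,0.9,0,0,-12,0,0.9,0,0,-5,0,0.9,0,0,-2.5,0,0.9,0,0,0,0,0.9,0,0,0,0,0.9,0,0,0,0,0.3,0,0,0,0,0.3,0,0,0,0,0.3])

```text
clock: 13.88
eef_pos: [428.5, -206.7, 49.3]
eef_rot: [-3.142, 0.0, 3.139]
wrist_force: [0.4, 0.1, 0.1]
finger_gap: 56.3
finger_force: 0.0
```

>>> step_arm(series=[0,0,30,0,0.3,0,0,45,0,0.3,0,20,45,0,0.3,0,40,22,0,0.3,0,45,0,0,0.3,12,40,0,0,0.3,0,0,0,0,0.3,0,0,0,0,0.3])

```text
clock: 14.88
eef_pos: [440.3, -62.0, 191.2]
eef_rot: [-3.141, -0.0, 3.139]
wrist_force: [0.6, 0.7, 0.3]
finger_gap: 65.5
finger_force: 0.0
```

```bash
python3 - <<'E'
from h import *
import pickle
p,d=manip.camera('wrist');I=info('wrist')
pickle.dump((I,p,d),open('w4.pkl','wb')); cv2.imwrite('pics/w4.png',cv2.resize(p[110:310,120:420],None,fx=2.6,fy=2.6,interpolation=cv2.INTER_CUBIC))
E
```

```text
(no output)
```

View pics/w4.png

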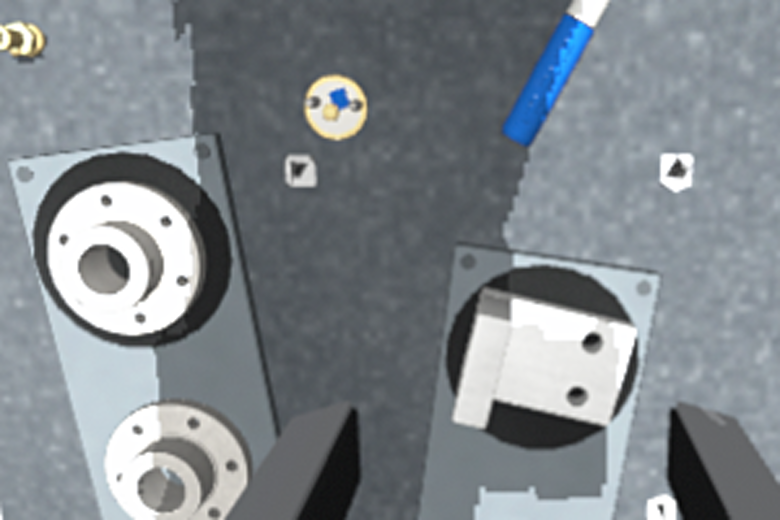

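The flange sits on its pad at crop (125,260). The bracket's base end corners are at crop (637,326) and (610,427). Its wall top runs from (485,290) to (452,422).

```bash
python3 - <<'E'
from h import *
import pickle
I,p,d=pickle.load(open('w4.pkl','rb')); g=p.max(2)
f=lambda L:np.array(L,float)/2.6+[120,110]
AB=plane(I,f([(637,326),(610,427)]),20)[:,:2]; W=plane(I,f([(485,290),(452,422)]),52)[:,:2]
print(AB,W,np.linalg.norm(AB[0]-AB[1]),np.linalg.norm(W[0]-W[1]))
x=(AB.mean(0)-W.mean(0)); L=np.linalg.norm(x); yaw=np.arctan2(x[1],x[0]); print(L,yaw)
e=AB[1]-AB[0]; ya=np.arctan2(-e[0],e[1]);print('edge yaw',ya%np.pi, 'center',AB.mean(0)-30*x/L,W.mean(0)+30*x/L)
b=tuple(int(v) for v in(300,372,205,290))
mk=np.zeros(g.shape,np.uint8); 
hs=cv2.cvtColor(p,cv2.COLOR_BGR2HSV)
print('tool y dirs: yaw cand', yaw)
# pad
c0=f([(543,357)])[0].astype(int)
for t in(80,110):
    m=np.zeros(g.shape,bool); m[208:286,288:368]=g[208:286,288:368]<t
    n,l,s,_=cv2.connectedComponentsWithStats(m.astype(np.uint8)); 
    keep=np.isin(l,[k for k in range(1,n) if s[k,4]>60]); q=cv2.convexHull(blob(keep,288,368,208,286).astype(np.int32))[:,0]
    print(s[1:][s[1:,4]>60].tolist(),circ(I,q,10,38))
E
```

```text
[[455.19716359 -16.41244872]
 [495.55703655 -25.49563893]] [[433.69689824 -72.04777677]
 [480.64408794 -84.02604178]] 41.369356895956734 48.45118629778696
59.916058496753905 1.2620457096636266
edge yaw 1.3494295590463308 center [466.26104299 -49.53546267] [466.28655017 -49.45549043]
tool y dirs: yaw cand 1.2620457096636266
[[292, 213, 70, 48, 772], [356, 242, 9, 28, 67], [306, 264, 46, 19, 511]] (array([471.1, -52.2,  37.1]), np.float64(0.18))
[[288, 208, 7, 45, 168], [291, 212, 71, 51, 877], [356, 241, 9, 29, 79], [305, 264, 48, 19, 549]] (array([471. , -53. ,  37.9]), np.float64(1.51))
```

```bash
python3 - <<'E'
from h import *
import pickle
I,p,d=pickle.load(open('w4.pkl','rb'))
cv2.imwrite('pics/w4b.png',cv2.resize(p[212:282,288:372],None,fx=8,fy=8,interpolation=cv2.INTER_CUBIC))
E
```

```text
(no output)
```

View pics/w4b.png

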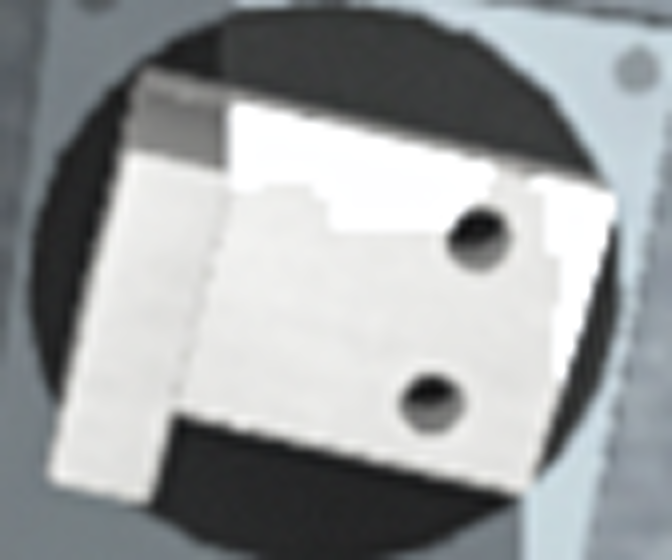

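The zoom resolves the wall's top face, with corners (125,150), (222,168), (150,502) and (50,482). The base end's top corners are (613,197) and (522,494).

```bash
python3 - <<'E'
from h import *
import pickle
I,p,d=pickle.load(open('w4.pkl','rb'))
f=lambda L:(np.array(L,float)+.5)/8-.5+[288,212]
W=plane(I,f([(125,150),(222,168),(150,502),(50,482)]),52)[:,:2]; B=plane(I,f([(613,197),(522,494),(180,415)]),20)[:,:2]
n=np.linalg.norm
print(W.round(1),B.round(1),n(W[0]-W[3]),n(W[1]-W[2]),n(W[0]-W[1]),n(B[0]-B[1]))
ang=lambda v:np.arctan2(v[1],v[0])
print('x yaw',ang(B[1]-B[2]),ang(W[0]-W[3])-np.pi/2+np.pi,ang(W[1]-W[2])+np.pi/2,ang(B[0]-B[1])+np.pi/2)
x=B[:2].mean(0)-(W[0]+W[3])/2; print(n(x),ang(x)); x/=n(x)
c=(B[:2].mean(0)-30*x+(W[0]+W[3])/2+30*x)/2; print('centre',c,'grip(-12)',c-12*x)
E
```

```text
[[441.5 -75.1]
 [443.6 -64.5]
 [482.6 -72.8]
 [480.2 -84. ]] [[456.  -17.2]
 [494.6 -27.3]
 [483.9 -70. ]] 39.65837446533704 39.883198585652224 10.763941864708988 39.873854840913836
x yaw 1.3263253139581854 4.483766180581256 4.5024374994902026 4.454995582170506
59.08953169945129 1.324081120866126
centre [468.06909224 -50.90211497] grip(-12) [465.13845281 -62.53875333]
```

>>> step_arm(series=[3,0,-10,-0.18,0.25,3,0,-10,-0.18,0.25,3,0,-10,-0.18,0.25,3,0,-10,-0.18,0.25,3,0,-10,-0.18,0.25,3,0,-10,-0.18,0.25,3,0,-10,-0.18,0.25,2,0,-10,-0.18,0.25,2,0,0,-0.18,0.25,0,-0.5,0,-0.184,0.25,0,0,0,0,0.25,0,0,0,0,0.25])

```text
clock: 16.42
eef_pos: [465.3, -62.6, 111.2]
eef_rot: [-3.142, 0.0, 1.338]
wrist_force: [1.0, 0.1, -0.5]
finger_gap: 70.5
finger_force: 0.0
```

>>> step_arm(series=[0,0,-35,0,0.25,0,0,-25,0,0.25,0,0,-10,0,0.25,0,0,-3,0,0.25,0,0,0,0,0.25,0,0,0,0,0.9,0,0,0,0,0.9,0,0,0,0,0.9,0,0,0,0,0.9,0,0,0,0,0.9], squeeze=30)

```text
clock: 17.68
eef_pos: [465.5, -62.1, 38.4]
eef_rot: [3.141, -0.0, 1.335]
wrist_force: [-1.3, -0.3, 3.4]
finger_gap: 39.5
finger_force: 30.0
```

>>> step_arm(series=[0,0,15,0,0.9,0,0,40,0,0.9,0,0,45,0,0.9,-2.4,38.7,0,0,0.9,-2.4,38.7,0,0,0.9,-2.4,38.7,0,0,0.9,-2.4,38.7,0,0,0.9,-2.4,38.7,0,0,0.9,-2.4,38.7,0,0,0.9,-2.4,38.7,0,0,0.9,-2.4,38.7,0,0,0.9,-2.4,38.7,0,0,0.9,0,0,0,0,0.9,0,0,0,0,0.9])

```text
clock: 19.42
eef_pos: [443.7, 285.8, 138.6]
eef_rot: [3.142, 0.0, 1.335]
wrist_force: [0.3, -1.4, -1.4]
finger_gap: 39.7
finger_force: 30.0
```

>>> step_arm(series=[0,0.5,-45,0,0.9,0,0,-35,0,0.9,0,0,-12,0,0.9,0,0,-5,0,0.9,0,0,-2,0,0.9,0,0,0,0,0.9,0,0,0,0,0.9,0,0,0,0,0.4,0,0,0,0,0.4,0,0,0,0,0.4])

```text
clock: 20.68
eef_pos: [443.9, 286.7, 39.3]
eef_rot: [3.141, -0.0, 1.335]
wrist_force: [-0.2, -0.1, -0.1]
finger_gap: 56.5
finger_force: 0.0
```

>>> step_arm(series=[0,0,25,0,0.4,0,0,45,0,0.3,0,0,45,0,0.3,0,-20,40,0.18,0.3,0,-40,0,0.18,0.3,0,-40,0,0.18,0.3,0,-40,0,0.18,0.3,0,-40,0,0.18,0.3,0,-40,0,0.18,0.3,0,-40,0,0.18,0.3,0,-40,0,0.18,0.3,0,-40,0,0.18,0.3,0,-40,0,0.18,0.3,0,-40,0,0,0.3,0,-40,0,0,0.3,0,-40,0,0,0.3,0,-40,0,0,0.3,0,-40,0,0,0.3])

```text
clock: 22.92
eef_pos: [443.7, -294.7, 194.3]
eef_rot: [-3.142, 0.0, 3.135]
wrist_force: [1.0, -0.2, 0.3]
finger_gap: 66.0
finger_force: 0.0
```

>>> step_arm(series=[0,-30,0,0,0.3,0,0,0,0,0.3,0,0,0,0,0.3])

```text
clock: 23.3
eef_pos: [443.8, -322.6, 194.1]
eef_rot: [3.141, -0.0, 3.135]
wrist_force: [0.0, 0.2, -0.4]
finger_gap: 65.8
finger_force: 0.0
```

```bash
python3 - <<'E'
from h import *
import pickle
p,d=manip.camera('wrist');I=info('wrist');t,_=manip.camera('top')
pickle.dump((I,p,d),open('w5.pkl','wb')); print(manip.read_state()['eef_pos'])
cv2.imwrite('pics/w5.png',np.vstack([p[120:300],cv2.resize(t[215:305,190:510],(640,180),interpolation=cv2.INTER_CUBIC)]))
E
```

```text
[ 443.98358855 -322.40466452  194.35864522]
```

View pics/w5.png

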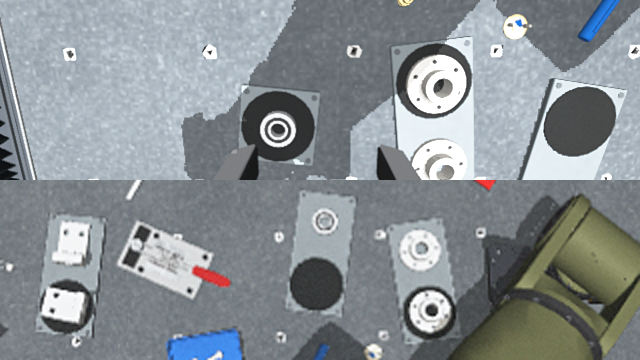

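Bearing is on the spare pad at wrist pixel (278,248). The flange at (435,204) and the bracket (lower panel, at left) sit on their pads. The now-empty bearing pad is at (580,241). Next I measure these.

```bash
python3 - <<'E'
from h import *
import pickle
I,p,d=pickle.load(open('w5.pkl','rb')); g=p.max(2)
print('bearing',circ(I,blob(g>120,252,304,225,272),21,17.5))
for t in(100,140): print('pad',circ(I,blob((g<t),540,617,203,279),10,38))
M=np.zeros(g.shape,np.uint8); cv2.ellipse(M,(434,200),(34,35),0,0,360,1,-1)
print('flange',circ(I,blob((M>0)&(g>150),395,475,155,245),21,28.5))
m=np.zeros(g.shape,bool); m[160:240,396:472]=g[160:240,396:472]<90
n,l,s,_=cv2.connectedComponentsWithStats(m.astype(np.uint8));k=1+s[1:,4].argmax()
print('fpad',s[k],circ(I,blob(l==k,396,472,160,240),10,38))
E
```

```text
bearing (array([ 473.3, -362.4,   18.1]), np.float64(0.34))
pad (array([469.1, -54.6,  39.2]), np.float64(2.82))
pad (array([466.5, -56.5,  41.7]), np.float64(3.51))
flange (array([ 429.2, -208.7,   28.5]), np.float64(0.09))
fpad [ 396  164   75   74 1448] (array([ 428.3, -208. ,   37. ]), np.float64(0.14))
```

>>> step_arm(series=[10,-13,-30,0,0.3,10,-13,-30,0,0.3,9.5,-14,-30,0,0.3,0,0,-35,0,0.3,0,0,-20,0,0.3,0,0,-8,0,0.3,0,0,-3,0,0.3,0,0,0,0,0.3,0,0,0,0,0.9,0,0,0,0,0.9,0,0,0,0,0.9,0,0,0,0,0.9,0,0,0,0,0.9], squeeze=15)

```text
clock: 25.02
eef_pos: [473.3, -363.3, 38.3]
eef_rot: [-3.142, 0.0, 3.135]
wrist_force: [-1.8, 0.9, 2.8]
finger_gap: 34.0
finger_force: 15.0
```

>>> step_arm(series=[0,0,15,0,0.9,0,0,35,0,0.9,0,0,30,0,0.9,0,38.9,0,0,0.9,0,38.9,0,0,0.9,0,38.9,0,0,0.9,0,38.9,0,0,0.9,-1,38.9,0,0,0.9,-1,38.9,0,0,0.9,0,38.9,0,0,0.9,0,38.9,0,0,0.9,0,0,0,0,0.9,0,0,-40,0,0.9,0,0,-28,0,0.9,0,0,-8,0,0.9,0,0,0,0,0.9])

```text
clock: 27.02
eef_pos: [471.6, -52.6, 42.8]
eef_rot: [-3.142, 0.0, 3.134]
wrist_force: [0.5, 0.8, -0.4]
finger_gap: 34.1
finger_force: 15.0
```

>>> step_arm(series=[0,0,-3,0,0.9,0,0,-1.5,0,0.9,0,0,0,0,0.9,0,0,0,0,0.9,0,0,0,0,0.3,0,0,0,0,0.3,0,0,0,0,0.3,0,0,25,0,0.3,0,0,45,0,0.3,-10,10,45,0,0.3,-10,40,40,0,0.3,-10,45,20,0,0.3,-10,45,20,0,0.3,0,0,0,0,0.3,0,0,0,0,0.3])

```text
clock: 28.9
eef_pos: [431.2, 87.5, 232.2]
eef_rot: [-3.141, -0.001, 3.135]
wrist_force: [0.6, -0.4, -0.4]
finger_gap: 65.9
finger_force: 0.0
```

```bash
python3 - <<'E'
from h import *
import pickle
p,d=manip.camera('wrist');I=info('wrist')
pickle.dump((I,p,d),open('w6.pkl','wb')); print(manip.read_state()['eef_pos'])
cv2.imwrite('pics/w6.png',p)
E
```

```text
[431.28244524  87.11363418 232.04865173]
```

View pics/w6.png

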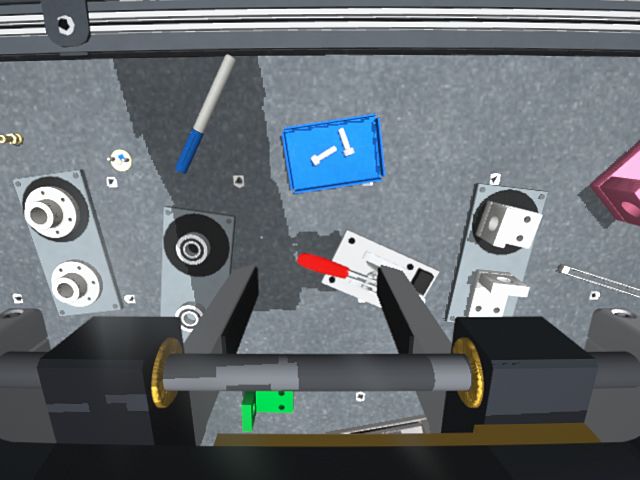

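All three are on their pads: flange (50,211), bearing (193,248) and bracket (510,224). A quick check of the bearing and bracket centring, using the base's end corners.

```bash
python3 - <<'E'
from h import *
import pickle
I,p,d=pickle.load(open('w6.pkl','rb')); g=p.max(2)
print('bearing',circ(I,blob(g>110,172,214,229,266),21,17.5))
for b,t in(((164,231,211,277),75),((470,541,188,256),100)):
    m=np.zeros(g.shape,bool);a,bb,c,e=b;m[c:e,a:bb]=g[c:e,a:bb]<t
    n,l,s,_=cv2.connectedComponentsWithStats(m.astype(np.uint8));k=[i for i in range(1,n) if s[i,4]>60]
    print('pad',s[k].tolist(),circ(I,blob(np.isin(l,k),*b),10,38))
cv2.imwrite('pics/w6b.png',cv2.resize(p[185:260,465:550],None,fx=7,fy=7,interpolation=cv2.INTER_CUBIC))
E
```

```text
bearing (array([471.8, -53. ,  17.7]), np.float64(0.15))
pad [[164, 214, 66, 63, 2322], [181, 239, 22, 22, 117], [188, 244, 10, 9, 67]] (array([470.7, -50.8,  37.1]), np.float64(0.2))
pad [[470, 188, 7, 29, 85], [472, 189, 66, 66, 1258]] (array([445.2, 294.4,  38.5]), np.float64(3.12))
```

View pics/w6b.png

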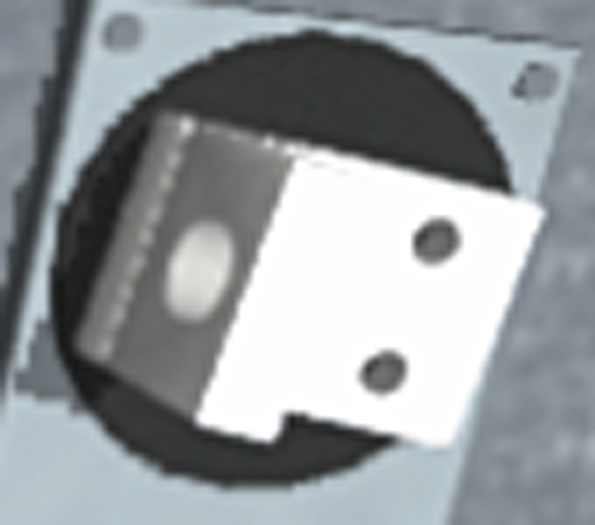

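The bracket is upright, base end top corners at crop (545,212) and (445,445); pad rim points visible around it.

```bash
python3 - <<'E'
from h import *
import pickle
I,p,d=pickle.load(open('w6.pkl','rb'))
f=lambda L:(np.array(L,float)+.5)/7-.5+[465,185]
B=plane(I,f([(545,212),(445,445)]),20)[:,:2]; e=B[1]-B[0]; L=np.hypot(*e); x=np.array([-e[1],e[0]])/L
x=x if x[1]>0 else -x
print(L,np.arctan2(x[1],x[0]),'centre',B.mean(0)-30*x)
P=plane(I,f([(55,270),(240,487),(330,32),(488,130),(170,90),(120,430),(370,445)]),10)[:,:2]
s=least_squares(lambda q:np.hypot(*(P-q[:2]).T)-38,P.mean(0));print('pad',s.x,s.fun.round(1))
E
```

```text
39.20354182430115 1.3094507429174107 centre [447.03896585 297.75494095]
pad [446.16460263 297.74235889] [-0.4 -0.2 -0.9 -1.6 -2.1 -1.4 -2.5]
```

Everything is centred within about 3 mm and the gripper is clear, so I hand it in.

```bash
python3 -c "
from cell import manip
print(manip.sign_off())"
```

```text
the job is handed in; nothing more can be done
None
```

The flange, bearing and bracket each stand upright and released on the pad in front of their own master, centred to within about 3 mm by the wrist camera; the job was handed in at about 29 s, and no verdict came back.

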